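# Set and lock the sliding stop of a model jig

### The arm

A 6-joint arm with a two-finger parallel gripper is mounted at the origin on the work surface. World frame = base frame: x ahead of the robot, y to its left, z up, the work surface at z = 0. Lengths are in m, angles in rad, forces in N, time in s.
With the tool pointing down it reaches from about 0.35 to 0.925 m from the base axis. Payload 6.4 kg.
Tool frame: the origin (TCP) lies at the very end of the fingers, on their centre line; the grasp point (between the pads) lies 19 mm behind it; x points along the fingers, y is the direction in which the jaws open and shut, and the axes are right-handed (so a half turn about x gives the same grasp; the last joint's range is limited). The gripper opens to 94 mm and grips with 3 to 60 N. Pads are 16 mm wide; open, the fingers measure 119 mm over their backs; the gripper's body (75 mm by 177 mm) begins 78 mm behind the grasp point.
Start: joints at [-1.509, 0.245, 1.558, -0, 1.339, -0.174], TCP at [0.152, -0.632, 0.181] pointing down, gripper open.
Joint ranges: [-3.13, 3.13], [-1.02, 2.26], [0.13, 2.54], [-0.95, 4.09], [0.21, 2.88], [-2.74, 2.74]. Speed limits (rad/s): [2.57, 2.57, 3.14, 3.14, 3.14, 3.14].

### API

Orientations are given as a 3x3 rotation matrix whose columns are the frame's x, y, z axes.
In Python, from bench import readout, cams, manip gives the robot as it stands.
- The arm moves only by the shell command python3 -m inch 'ROWS'. ROWS is JSON, a list that holds one entry, the list of rows, each a list of 5 numbers: the opening in per cent of the stroke, from 0 (shut) to 100 (fully open), then the shift along the tool's x, y, z in cm, then the turn about the tool's x in degrees. In form: [[[fingers, dx, dy, dz, turn], ...]]. A call has 1 to 12 rows; each row is the pose to reach, as a shift and turn from the pose measured when the call began, along the tool's axes at that moment; what a row does not reach only later rows make up. A row lasts 1/8 s, in which the tool goes at most 62.5 mm and 10.7 degrees, less where a joint would pass 70% of its speed; a pose out of reach is approached as far as the arm can. A call with a gripper value outside its range is refused whole. The fingers move at their own pace and stop on an object; the grip force is fixed at half the most. Time passes only in rows, so rows that repeat a pose let the fingers close. It gives the time, the measured TCP pose, the force and the opening at its end, in the units of the state.
- readout.sense(): the state, without advancing time (a new reading comes with each control period).
- cams.camera(name): name is "side" or "top" or "wrist"; returns the picture (400x640x3 uint8, blue, green, red); there is no depth.
- cams.camera_params(name): a dict with "K" (3x3 intrinsics, pixels), "distortion" ([k1, k2, p1, p2, k3] as OpenCV has them; the pictures are not rectified), "pose" (4x4, takes a point from camera to world coordinates). Camera axes: x right, y up, looking along -z (the intrinsics and any distortion apply to the point x, -y, -z); pixel columns grow to the right and rows downward; lengths in m; the calibration is good to about 2 mm. A picture is of the moment at which its call begins: read the wrist's pose just before it. camera_params takes no time and is no camera call; for the wrist camera it gives the pose at the moment of the call.
- manip.sign_off(): hands the job in, once; it reports no verdict.
The state is a dict: "time": time; "joints": joint angles; "dq": joint speeds; "tau": joint torques, N m; "ee_pos": TCP position; "eef_rot": TCP orientation; "wrist_force": force on the tool from outside, world axes, zero at the start; "torque": the same for the moment, N m; "finger_gap": finger opening in m.
Only numpy, scipy, OpenCV 4.12 (cv2) and the standard library are available. Lean on these libraries where they do the work, as an engineer would, in place of code of your own. Each camera call takes 0.05 s, during which the arm holds its last target. There are 200 camera calls.

### The job

Set the model jig for the next plaster model: slide the slotted stop along its two bolts until its pointer tip is on the black line, then tighten the square knob clockwise, regrasping it as often as needed, until it turns no further, so that the stop is clamped there. Let go of everything, and leave the plaster model, the cup and the jar where they are.

Things in the scene. Friction and masses are not known exactly. Their poses are not given: they have to be found in the camera images.
- jig_top (a point): The jig: grey plate 150 x 375 x 12 mm fixed to the bench. Point: on its upper face, on the clamp screw's axis. x across the plate, y along the slide direction (plate from y -165 to +210 mm), z up. Clamp screw at (0, 0); guide bolt at (0, -85 mm), its hexagonal head 18 mm wide, top 15 mm above the plate. Fixed aluminium jaw, 24 mm high, at y 191 to 205 mm.
- stop: Loose aluminium stop, 0.3 to 0.6 kg: foot 70 x 230 x 6 mm flat on the jig with two slots 10 x 70 mm round clamp screw and guide bolt, fence at its +y end. Origin: foot's underside, on the slots' line; y along the slots to the fence, z up; foot y -145 to +85 mm. Slides freely while the knob is loose, 1 mm play sideways and up; starts 16 to 54 mm short of the mark, has to go to +y.
- stop_grip (a point): The stop's fence, an upright plate 10 mm thick (along the slide direction y), 60 mm wide (along x), its top 51 mm above the jig's upper face. This point is on its middle plane, 36 mm above the jig's upper face and 15 mm below the fence's top. To be pinched from above across the 10 mm.
- pointer_tip (a point): Tip of the dark steel pointer, a flat diamond 22 x 22 mm and 2 mm proud, at the +x edge of the stop's foot; the tip is 45 mm from the slots' centre line, at y = +30 mm of the stop. Axes as the stop's.
- mark_line (a point): The mark, a black line painted on the jig's upper face, 6 mm wide (along y) and 24 mm long (along x). This point is at its end nearest the pointer, on the line's middle, 3 mm in x beyond the pointer tip's path. Axes as the jig's; the pointer tip must come to the same y.
- clamp: The clamp's pressure foot, a steel disc 26 mm in diameter, 4 mm thick, round the clamp screw beneath the knob. Origin at the middle of its underside. It does not turn; it goes down 0.4 mm per radian of the knob's turn, starts 0.7 to 1.2 mm above the stop's foot, and presses it down when the knob is tight.
- knob_grip (a point): Square knob of the clamp screw, black plastic, 28 x 28 x 22 mm high. Point: its centre, 40 mm above the jig's upper face; x, y axes square to its flats. Clockwise from above tightens, against a steady friction of 0.08 N m; it stays where left. From the start it turns 2.9 to 4.2 rad to a hard stop, where it is tight (surely tight only in the last 0.3 rad).
- model_center (a point): Bystander: a plaster tooth model, 50 x 62 x 28 mm, loose. This point is its centre.
- cup_center (a point): Bystander: a paper cup, 74 mm in diameter, 85 mm high, loose. This point is its centre.
- jar_center (a point): Bystander: a white jar, 56 mm in diameter, 65 mm high, loose. This point is its centre.

How it is judged:
On the way, in this order (a step that is already met when the one before it is completed fails the run):
1. the pointer tip is on the black line (within 3 mm of its middle) with the clamp still loose (y of pointer_tip in the frame of mark_line between -0.003 and 0.003 m and angle between stop's own z axis and vertical below 0.03 rad and z of pointer_tip in the frame of jig_top below 0.009 m and contact force between clamp and stop below 0.5 N), for 0.2 s.
2. the clamp presses on the stop with more than 20 N (contact force between clamp and stop above 20 N), for 0.2 s.
At the end, for the whole second after the job is handed in: The pointer tip is within 3 mm of the black line's middle along the slide direction, the stop lies flat on the jig (tilt below 0.03 rad) at rest, and the clamp presses on it with more than 20 N (y of pointer_tip in the frame of mark_line between -0.003 and 0.003 m and angle between stop's own z axis and vertical below 0.03 rad and z of pointer_tip in the frame of jig_top below 0.009 m and contact force between clamp and stop above 20 N and linear speed of stop below 0.01 m/s); the robot touches nothing.
It fails at once if the plaster model is moved more than 20 mm or tipped (distance of model_center from where it was at the start of the episode above 0.02 m or angle between model_center's own z axis and vertical above 0.4 rad).
It fails at once if the cup is moved more than 20 mm or tipped (distance of cup_center from where it was at the start of the episode above 0.02 m or angle between cup_center's own z axis and vertical above 0.4 rad).
It fails at once if the jar is moved more than 20 mm or tipped (distance of jar_center from where it was at the start of the episode above 0.02 m or angle between jar_center's own z axis and vertical above 0.4 rad).
It also fails if it takes over 67 s, if anything falls off the work surface, if the arm or the gripper's body presses on something with over 40 N, if the wrist force passes 120 N, or if a joint passes its speed limit or range.

## Working session

There is one attempt and no reset: what is moved stays moved. The work goes in short steps, Python scripts to look and compute and a shell command to move; the robot and the scene stay as the last step left them, time stands still between calls to the robot, and variables do not carry over. Pictures are saved under pics/ and viewed, about 8 in all and at most 12, crops included, and the job is handed in when it is done.

```bash
ls; mkdir -p pics
python3 - <<'E'
from bench import readout,cams
import cv2,numpy as np
s=readout.sense();print(s)
a=cams.camera('top');b=cams.camera('side')
cv2.imwrite('pics/top0.png',a);cv2.imwrite('pics/side0.png',b)
for n in('top','side','wrist'):
  p=cams.camera_params(n);print(n,np.round(p['K'],1).tolist(),p['distortion'],np.round(p['pose'],3).tolist())
E
```

```text
pics
{'time': 0.0, 'joints': array([-1.50911999e+00,  2.45802842e-01,  1.55899053e+00, -1.99370818e-05,
        1.33866121e+00, -1.74103832e-01]), 'dq': array([-0.00069869,  0.00108091, -0.00053482, -0.00054617, -0.00016475,
        0.00101257]), 'tau': array([ 2.65998780e-03, -4.15832698e+01, -3.14603662e+01,  6.85793487e-02,
        3.32039385e-02, -1.31388215e-04]), 'ee_pos': array([ 0.1517991 , -0.63137779,  0.1796652 ]), 'eef_rot': array([[-1.34129280e-04,  2.33605990e-01, -9.72331334e-01],
       [ 1.85718788e-03, -9.72329608e-01, -2.33605831e-01],
       [-9.99998266e-01, -1.83713535e-03, -3.03432342e-04]]), 'wrist_force': array([ 0.50754617,  0.37970741, -0.43181643]), 'torque': array([-0.0175451 ,  0.00536241,  0.00178514]), 'finger_gap': 0.09381021609242703}
top [[441.7, 0.0, 328.1], [0.0, 441.7, 196.2], [0.0, 0.0, 1.0]] [-0.05823157  0.          0.          0.          0.        ] [[0.006, 0.985, -0.174, 0.473], [-1.0, 0.008, 0.011, -0.061], [0.013, 0.174, 0.985, 0.842], [0.0, 0.0, 0.0, 1.0]]
side [[430.8, 0.0, 322.4], [0.0, 430.8, 202.9], [0.0, 0.0, 1.0]] [-0.12013865  0.          0.          0.          0.        ] [[-0.998, 0.045, -0.048, 0.56], [-0.066, -0.681, 0.729, 0.651], [0.0, 0.731, 0.682, 0.744], [0.0, 0.0, 0.0, 1.0]]
wrist [[283.3, 0.0, 326.8], [0.0, 283.3, 194.8], [0.0, 0.0, 1.0]] [-0.05169102  0.          0.          0.          0.        ] [[0.234, 0.946, 0.224, 0.216], [-0.972, 0.228, 0.052, -0.616], [-0.002, -0.23, 0.973, 0.384], [0.0, 0.0, 0.0, 1.0]]
```

View pics/top0.png

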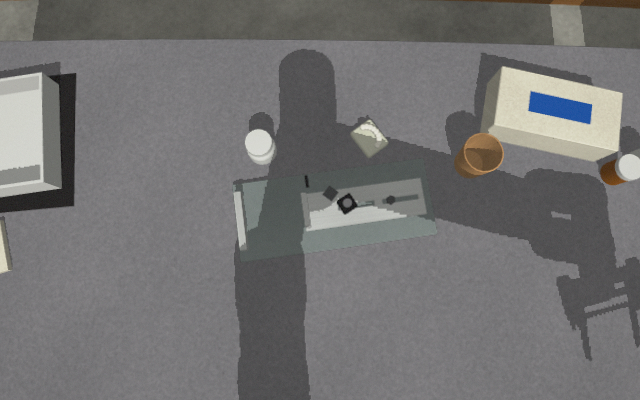

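View pics/side0.png

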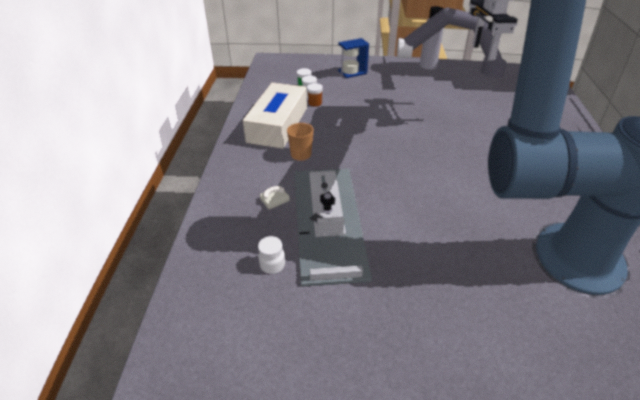

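The top view shows the jig plate from (236,180) to (437,250), with the jaw at the left end. The black mark is near (307,182), the pointer near (330,193), the knob at (347,204) and the guide bolt at (391,200). The side view agrees: jar, model and cup are all on the far (+x) side. I'll crop in for detail.

```bash
cat > h.py <<'E'
from bench import readout,cams
import cv2,numpy as np
def ray(n,px,P=None):
    P=P or cams.camera_params(n)
    u=cv2.undistortPoints(np.array(px,float).reshape(-1,1,2),np.array(P['K']),np.array(P['distortion'])).reshape(-1,2)
    T=np.array(P['pose']); d=np.c_[u[:,0],-u[:,1],-np.ones(len(u))]@T[:3,:3].T
    return T[:3,3],d
def onz(n,px,z,P=None):
    o,d=ray(n,px,P); return o+d*((z-o[2])/d[:,2])[:,None]
def pix(n,X,P=None):
    P=P or cams.camera_params(n);T=np.array(P['pose']);c=(np.array(X,float).reshape(-1,3)-T[:3,3])@T[:3,:3]
    return cv2.projectPoints(c*[1,-1,-1],np.zeros(3),np.zeros(3),np.array(P['K']),np.array(P['distortion']))[0].reshape(-1,2)
def tri(p,q):
    (o,d),(o2,e)=ray('top',[p]),ray('side',[q]);A=np.c_[d[0],-e[0]];t=np.linalg.lstsq(A,o2-o,rcond=None)[0]
    a=o+t[0]*d[0];b=o2+t[1]*e[0];return (a+b)/2,np.linalg.norm(a-b)
E
python3 - <<'E'
from h import *
a=cv2.imread('pics/top0.png')[165:265,230:440];b=cv2.imread('pics/side0.png')[165:290,285:375]
g=lambda x:(255*(x/255.)**.6).astype('uint8')
cv2.imwrite('pics/c1.png',cv2.resize(g(a),None,fx=3.8,fy=3.8,interpolation=cv2.INTER_CUBIC))
cv2.imwrite('pics/c2.png',cv2.resize(g(b),None,fx=4.5,fy=4.5,interpolation=cv2.INTER_CUBIC))
print(onz('top',[[235,180],[424,178],[437,234],[240,261]],.012))
print(onz('top',[[347,203]],.063), onz('top',[[307,182]],.012), onz('top',[[391,200]],.027))
E
```

```text
[[ 0.6498625   0.10841137  0.012     ]
 [ 0.65692118 -0.25590873  0.012     ]
 [ 0.54865519 -0.27732075  0.012     ]
 [ 0.49581882  0.0927405   0.012     ]]
[[ 0.59861249 -0.10392434  0.063     ]] [[ 0.647038  -0.0299964  0.012    ]] [[ 0.61074827 -0.18859936  0.027     ]]
```

View pics/c1.png

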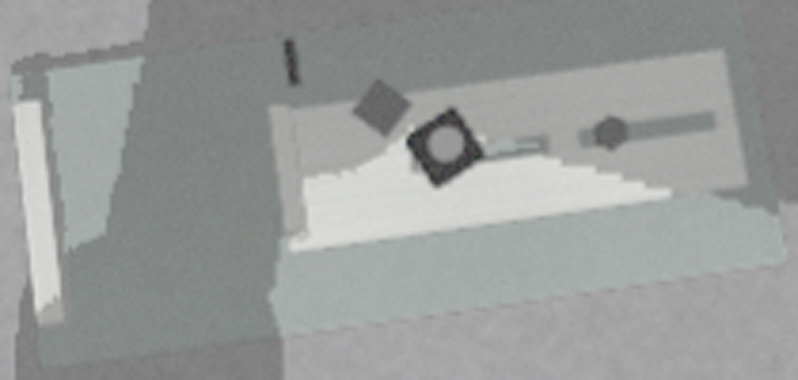

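View pics/c2.png

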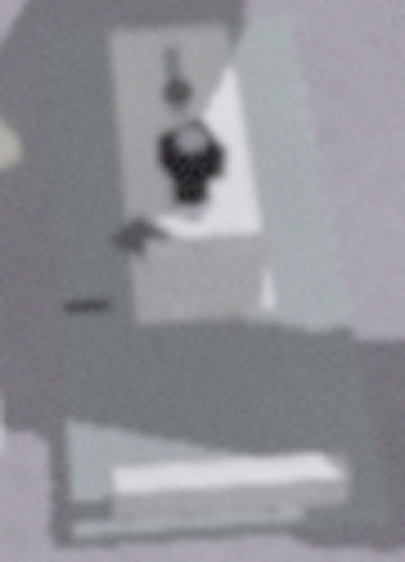

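The crops show the knob corners at (407,143), (452,107), (484,150) and (440,187), the pointer tip at (379,79), the mark at (285–299, 41–84), and the left edge of the fence top at about (270,106)–(290,250). The 85 mm bolt spacing checks out. Next I'll compute the offsets.

```bash
cat >> h.py <<'E'
def crop(p): return np.array(p,float)/3.8+[230,165]-.37
E
python3 - <<'E'
from h import *
kn=onz('top',crop([[407,143],[452,107],[484,150],[440,187]]),.063);k=kn.mean(0)
gb=onz('top',crop([[611,132]]),.027)[0]
ed=onz('top',crop([[38,367],[785,262]]),.012)
y=(k-gb);y[2]=0;print('bolt dist',np.linalg.norm(y));y/=np.linalg.norm(y)
ye=ed[0]-ed[1];print('edge len',np.linalg.norm(ye));ye/=np.linalg.norm(ye);print(y,ye)
y=ye;x=np.array([y[1],-y[0],0])
J=lambda p:np.c_[(p-k)@x,(p-k)@y].round(4).tolist()
print('k',k,'knob side',[np.linalg.norm(kn[i]-kn[i-1]) for i in range(4)])
print('knob edge angles',[np.degrees(np.arctan2(*(kn[i]-kn[i-1])[[1,0]])) for i in range(4)])
m=onz('top',crop([[285,41],[296,40],[289,84],[299,83]]),.012)
t=onz('top',crop([[379,79],[382,108]]),.020)
f=onz('top',crop([[270,106],[290,250],[293,106]]),.063)
print('mark',J(m),'ptr',J(t),'fence',J(f),f)
for n,p,q in(('mark',(307,181.5),(304.5,232.8)),('knob',crop((446,147)),(285+191/4.5,165+137/4.5)),('gb',crop((611,132)),(285+177/4.5,165+92/4.5))):print(n,tri(p,q))
P,R=(lambda s:(s['ee_pos'],s['eef_rot']))(readout.sense())
stop_y=J(t)[0][1]-.030
g=k+y*(stop_y+.080);g[2]=.048;print('stop_y',stop_y,'grip',g, 'rem',np.mean([q[1] for q in J(m)])-J(t)[0][1])
tcp=g-[0,0,.019];print('tcp',tcp,'shift tool cm',R.T@(tcp-P)*100)
print('turn',np.degrees(np.arctan2(R[1,1],R[0,1])-np.arctan2(-y[1],-y[0])))
E
```

```text
bolt dist 0.08483755777855437
edge len 0.37318283592050266
[-0.16200144  0.98679052  0.        ] [-0.1447653   0.98946602  0.        ]
k [ 0.59820155 -0.1038106   0.063     ] knob side [np.float64(0.0259205938140041), np.float64(0.027444947686780956), np.float64(0.025376629412332413), np.float64(0.027267095909931063)]
knob edge angles [np.float64(36.77386526826923), np.float64(-50.665383674177484), np.float64(-143.6958131610255), np.float64(130.49789518153173)]
mark [[0.0725, 0.0688], [0.0722, 0.0632], [0.0502, 0.0697], [0.05, 0.0646]] ptr [[0.0449, 0.0247], [0.0301, 0.0253]] fence [[0.0306, 0.0794], [-0.0382, 0.0789], [0.0291, 0.0686]] [[ 0.61698504 -0.02085156  0.063     ]
 [ 0.54896685 -0.03126192  0.063     ]
 [ 0.6170727  -0.03170249  0.063     ]]
mark (array([ 0.64756196, -0.02982   ,  0.00975394]), np.float64(0.001826845485683428))
knob (array([ 0.5979923 , -0.10392301,  0.0627956 ]), np.float64(0.00016675883676530286))
gb (array([ 0.61168401, -0.18828306,  0.02111543]), np.float64(0.0025036686701810414))
stop_y -0.005299999999999999 grip [ 0.58738758 -0.02989749  0.048     ] rem 0.041874999999999996
tcp [ 0.58738758 -0.02989749  0.029     ] shift tool cm [ 15.17434272 -48.28894055 -56.40025559]
turn 5.185670496365288
```

Pointer x is 44.9 mm (expected 45), so the geometry is consistent. About 42 mm remain to slide. I'll move above the fence.

```bash
python3 -m inch '[[[55,0.4,-4.4,-5.1,0.5],[55,0.8,-8.8,-10.2,1],[55,1.2,-13.2,-15.3,1.5],[55,1.6,-17.6,-20.5,2],[55,2,-22,-25.7,2.5],[55,2.4,-26.4,-30.8,3],[55,2.8,-30.8,-36,3.5],[55,3.2,-35.2,-41.1,4],[55,3.6,-39.6,-46.2,4.5],[55,4,-44,-51.3,5.2],[55,4,-48.3,-56.4,5.2],[55,4,-48.3,-56.4,5.2]]]'
python3 - <<'E'
from h import *
s=readout.sense();P,R=s['ee_pos'],s['eef_rot'];p=cams.camera_params('wrist')
a=cams.camera('wrist');cv2.imwrite('pics/w1.png',a);np.save('w1.npy',p,allow_pickle=True)
print(s['time'],P,R.round(4).tolist(),s['joints'].round(3),s['finger_gap'])
print('shift',R.T@(np.array([.58739,-.0299,.029])-P)*100)
E
```

```text
time: 1.6
ee_pos: [0.5881, -0.0278, 0.1403]
eef_rot: [[-0.001, 0.145, -0.989], [0.002, -0.989, -0.145], [-1.0, -0.002, 0.0]]
wrist_force: [1.0, -1.0, -0.0]
finger_gap: 0.0516
1.6 [ 0.58806083 -0.02783233  0.14029925] [[-0.0006, 0.1452, -0.9894], [0.0017, -0.9894, -0.1452], [-1.0, -0.0018, 0.0004]] [-0.241  0.143  1.752  0.002  1.248  1.184] 0.0515863043172359
shift [11.12958893  0.21504822  0.09207366]
```

View pics/w1.png

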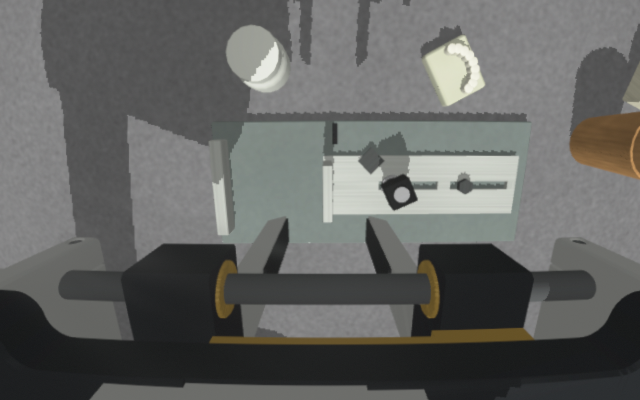

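The wrist view puts the fence (327,190) centred between the fingertips. I'll descend and pinch it.

```bash
python3 -m inch '[[[55,3,0.2,0.1,0],[55,7,0.2,0.1,0],[55,10,0.2,0.1,0],[55,11.1,0.2,0.1,0],[55,11.1,0.2,0.1,0],[0,11.1,0.2,0.1,0],[0,11.1,0.2,0.1,0],[0,11.1,0.2,0.1,0],[0,11.1,0.2,0.1,0],[0,11.1,0.2,0.1,0]]]'
```

```text
time: 2.9
ee_pos: [0.5902, -0.0252, 0.0295]
eef_rot: [[0.002, 0.149, -0.989], [0.004, -0.989, -0.149], [-1.0, -0.003, -0.003]]
wrist_force: [-0.4, -2.2, 1.0]
finger_gap: 0.0098
```

```bash
python3 -m inch '[[[0,0,-0.6,0,0],[0,0,-1.2,0,0],[0,0,-1.8,0,0],[0,0,-2.4,0,0],[0,0,-3,0,0],[0,0,-3.4,0,0],[0,0,-3.4,0,0],[0,0,-3.4,0,0]]]'
python3 - <<'E'
from h import *
p=cams.camera_params('wrist');a=cams.camera('wrist');b=cams.camera('top');cv2.imwrite('pics/w2.png',a);cv2.imwrite('pics/t2.png',b);np.save('w2.npy',p,allow_pickle=True)
g=lambda x:(255*(x/255.)**.6).astype('uint8')
A=cv2.resize(g(a[100:175,270:400]),None,fx=6,fy=6,interpolation=cv2.INTER_CUBIC)
B=cv2.resize(g(b[165:215,270:400]),None,fx=6,fy=6,interpolation=cv2.INTER_CUBIC)[:150]
cv2.imwrite('pics/c3.png',np.vstack([A,B]))
E
```

```text
time: 3.9
ee_pos: [0.5849, 0.0091, 0.0296]
eef_rot: [[0.002, 0.149, -0.989], [0.005, -0.989, -0.149], [-1.0, -0.005, -0.002]]
wrist_force: [0.1, 1.8, -0.3]
finger_gap: 0.0098
```

View pics/c3.png

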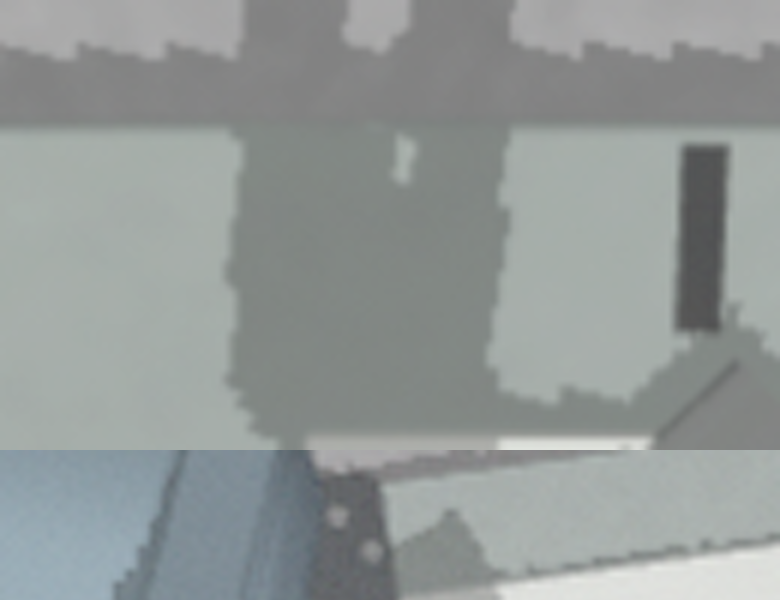

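The wrist crop shows the mark from (706,146) to (698,330) along its centre, with the pointer tip at (738,361). The arm blocks the top view.

Run:
```python
from h import *
p=np.load('w2.npy',allow_pickle=True).item()
c=lambda q:np.array(q,float)/6+[270,100]-.42
m=onz('w',c([[706,146],[698,330]]),.012,p);t=onz('w',c([[738,361]]),.020,p)
u=m[0]-m[1];print('mark len',np.linalg.norm(u),m,t)
y=np.array([-.1448,.98946,0]);x=np.array([y[1],.1448,0]);k=np.array([.5982,-.1038,0])
print('mark dir',u/np.linalg.norm(u),'rem mm',1e3*(m.mean(0)-t[0])@y,1e3*(m[1]-t[0])@y,'dx',1e3*(m[1]-t[0])@x)
print('jig frame',(m-k)@y,(t-k)@y,(t-k)@x)
```

```text
mark len 0.023320404460902194 [[ 0.66053271 -0.02538514  0.012     ]
 [ 0.63747128 -0.02885095  0.012     ]] [[ 0.63488719 -0.03288547  0.02      ]]
mark dir [0.98889485 0.14861686 0.        ] rem mm 3.6628116782990716 3.617821190596712 dx 3.141048921715477
jig frame [0.06856259 0.06847261] [0.06485479] [0.04656894]
```

About 3.6 mm left to go. The x gap of 3.1 mm matches the given 3 mm.

```bash
python3 -m inch '[[[0,0,-0.2,0,0],[0,0,-0.36,0,0],[0,0,-0.36,0,0],[0,0,-0.36,0,0]]]'
python3 - <<'E'
from h import *
p=cams.camera_params('wrist');a=cams.camera('wrist');cv2.imwrite('pics/w3.png',a);np.save('w3.npy',p,allow_pickle=True)
g=lambda x:(255*(x/255.)**.6).astype('uint8')
cv2.imwrite('pics/c4.png',cv2.resize(g(a[115:175,360:430]),None,fx=8,fy=8,interpolation=cv2.INTER_CUBIC))
E
```

```text
time: 4.5
ee_pos: [0.5844, 0.0122, 0.0296]
eef_rot: [[0.002, 0.149, -0.989], [0.004, -0.989, -0.149], [-1.0, -0.004, -0.002]]
wrist_force: [0.6, -1.7, -1.0]
finger_gap: 0.0095
```

View pics/c4.png

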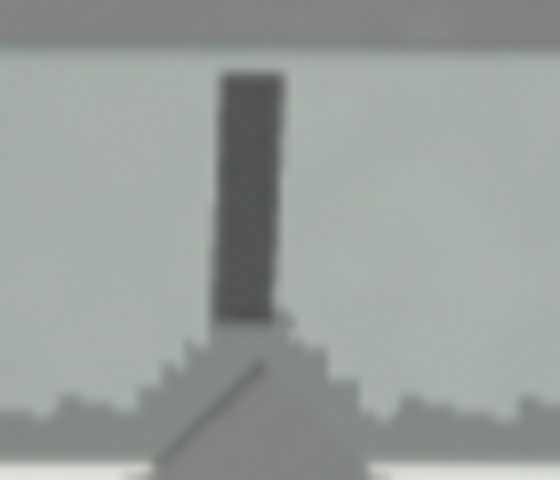

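The mark's centre line runs (252,73)–(243,322), and the tip is at about (264,361).

Run:
```python
from h import *
p=np.load('w3.npy',allow_pickle=True).item()
c=lambda q:np.array(q,float)/8+[360,115]-.44
m=onz('w',c([[252,73],[243,322]]),.012,p);t=onz('w',c([[264,361]]),.020,p)
y=np.array([-.1448,.98946,0]);x=np.array([y[1],.1448,0])
print('rem mm',1e3*(m-t[0])@y,'dx',1e3*(m[1]-t[0])@x)
```

```text
rem mm [0.77261407 0.43753997] dx 2.942346001405482
```

```bash
python3 -m inch '[[[0,0,-0.06,0,0],[0,0,-0.06,0,0],[45,0,-0.06,0,0],[45,0,-0.06,0,0],[45,0,-0.06,0,0],[45,-3,-0.06,0,0],[45,-8,-0.06,0,0],[45,-12,0,0,0],[45,-12,0,0,0]]]'
python3 - <<'E'
from h import *
s=readout.sense();P,R=s['ee_pos'],s['eef_rot']
p=cams.camera_params('wrist');a=cams.camera('wrist');cv2.imwrite('pics/w4.png',a);np.save('w4.npy',p,allow_pickle=True)
print(s['joints'].round(3),s['finger_gap'])
print(R.T@(np.array([.5982,-.1038,.033])-P)*100)
g=lambda x:(255*(x/255.)**.6).astype('uint8')
cv2.imwrite('pics/c5.png',cv2.resize(g(a[110:240,300:460]),None,fx=4.5,fy=4.5,interpolation=cv2.INTER_CUBIC))
E
```

```text
time: 5.68
ee_pos: [0.587, 0.0113, 0.1539]
eef_rot: [[0.01, 0.149, -0.989], [0.003, -0.989, -0.149], [-1.0, -0.002, -0.01]]
wrist_force: [-0.6, 0.1, 0.1]
finger_gap: 0.0426
[-0.176  0.118  1.753  0.005  1.261  1.243] 0.042623222711216886
[12.0670706  11.56759133  0.72630092]
```

View pics/c5.png

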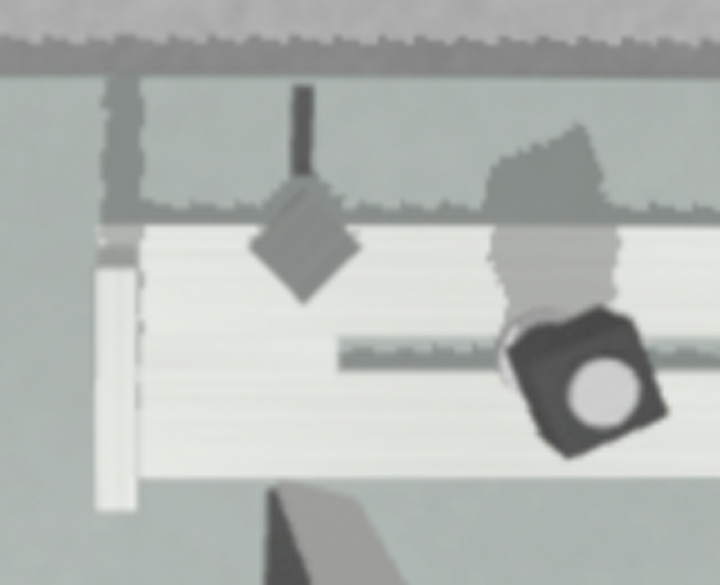

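The pointer tip (~(304,187)) sits on the mark's axis (302,130). The knob's top-face edges run (567,458)–(667,410) and (667,410)–(632,322). I'll refine the knob pose and pointer offset from these.

Run:
```python
from h import *
p=np.load('w4.npy',allow_pickle=True).item()
c=lambda q:np.array(q,float)/4.5+[300,110]-.39
K=onz('w',c([[569,458],[667,410],[634,322],[604,393]]),.063,p)
az=lambda v:np.degrees(np.arctan2(v[1],v[0]))
print(K,az(K[1]-K[0]),az(K[2]-K[1]),np.linalg.norm(K[1]-K[0]),np.linalg.norm(K[2]-K[1]),'ctr',(K[0]+K[2])/2)
m=onz('w',c([[302,88],[302,170]]),.012,p);t=onz('w',c([[304,188],[304,302],[248,246],[361,246]]),.02,p)
y=np.array([-.1448,.98946,0])
print('rem',1e3*(m-t[0])@y, 1e3*(m-t.mean(0))@y)
s=readout.sense();P,R=s['ee_pos'],s['eef_rot'];C=(K[0]+K[2])/2;C[2]=.033
print(az(R[:,1]),R.T@(C-P)*100)
```

```text
[[ 0.58229598 -0.09799983  0.063     ]
 [ 0.59756649 -0.11895303  0.063     ]
 [ 0.61732102 -0.10587089  0.063     ]
 [ 0.59937182 -0.10273011  0.063     ]] -53.915766898403504 33.513915497468176 0.02592730329439069 0.023693534765318085 ctr [ 0.5998085  -0.10193536  0.063     ]
rem [ 0.28552839 -0.4164603 ] [0.87810571 0.17611702]
-81.42445653740259 [11.77302664 11.47872128  0.31073958]
```

Pointer offset is within about 0.5 mm. Next I go over the knob, turning counter-clockwise by 207° so that joint 6 has the full clockwise range.

```bash
python3 -m inch '[[[60,0,4,0.2,-10.5],[60,1,8,0.3,-21],[60,2,11.5,0.5,-31.5],[60,4,11.5,0.5,-42],[60,4,11.5,0.5,-52.5],[60,4,11.5,0.5,-63],[60,4,11.5,0.5,-73.5],[60,4,11.5,0.5,-84],[60,4,11.5,0.5,-94.5],[60,4,11.5,0.5,-105],[60,4,11.5,0.5,-105]]]'
python3 -m inch '[[[60,0,0,0,-10.5],[60,0,0,0,-21],[60,0,0,0,-31.5],[60,0,0,0,-42],[60,0,0,0,-52.5],[60,0,0,0,-63],[60,0,0,0,-73.5],[60,0,0,0,-84],[60,0,0,0,-94.5],[60,0,0,0,-102],[60,0,0,0,-102],[60,0,0,0,-102]]]'
python3 - <<'E'
from h import *
s=readout.sense();P,R=s['ee_pos'],s['eef_rot'];print(s['time'],s['joints'].round(3),P,R.round(3).tolist(),'az',np.degrees(np.arctan2(R[1,1],R[0,1])))
print(R.T@(np.array([.599,-.103,.033])-P)*100)
a=cams.camera('wrist');cv2.imwrite('pics/w5.png',a)
E
```

```text
time: 7.1
ee_pos: [0.5963, -0.1022, 0.1085]
eef_rot: [[0.002, 0.917, 0.398], [0.005, 0.398, -0.917], [-1.0, 0.003, -0.004]]
wrist_force: [0.2, -0.2, -0.0]
finger_gap: 0.0564
time: 8.6
ee_pos: [0.5959, -0.102, 0.1079]
eef_rot: [[0.0, -0.577, 0.816], [0.006, 0.816, 0.577], [-1.0, 0.004, 0.004]]
wrist_force: [0.2, 0.4, 0.8]
finger_gap: 0.0561
8.6 [-0.36   0.215  1.733  0.006  1.195 -2.548] [ 0.59588912 -0.10201827  0.10787561] [[0.0, -0.577, 0.816], [0.006, 0.816, 0.577], [-1.0, 0.004, 0.004]] az 125.26946332045944
[ 7.48704162 -0.29211281  0.16986583]
```

View pics/w5.png

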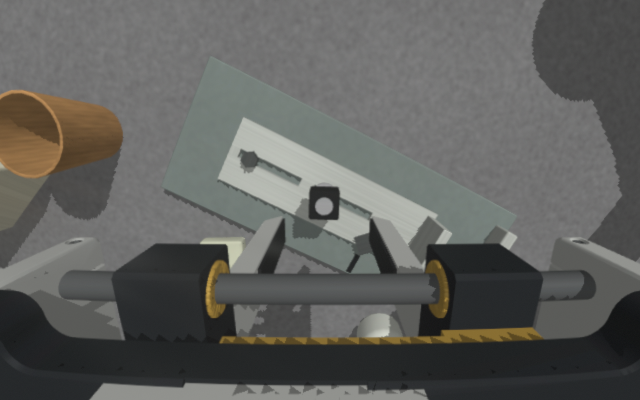

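The knob (324,205) is square to the image and centred between the fingers. I'll descend and grip.

```bash
python3 -m inch '[[[60,3,-0.28,0.15,0],[60,6,-0.28,0.15,0],[60,7.4,-0.28,0.15,0],[60,7.4,-0.28,0.15,0],[60,7.4,-0.28,0.15,0],[0,7.4,-0.28,0.15,0],[0,7.4,-0.28,0.15,0],[0,7.4,-0.28,0.15,0],[0,7.4,-0.28,0.15,0],[0,7.4,-0.28,0.15,0]]]'
python3 - <<'E'
from h import *
s=readout.sense();print(s['wrist_force'],s['torque'],s['joints'][5])
E
```

```text
time: 9.9
ee_pos: [0.599, -0.103, 0.0343]
eef_rot: [[0.001, -0.578, 0.816], [0.006, 0.816, 0.578], [-1.0, 0.004, 0.004]]
wrist_force: [-1.9, 0.1, 3.4]
finger_gap: 0.0272
[-1.87216858  0.14103951  3.42504955] [ 0.22027594  0.02997393 -0.03116068] -2.5495671649894414
```

```bash
python3 -m inch '[[[0,0,0,0,10],[0,0,0,0,20],[0,0,0,0,30],[0,0,0,0,40],[0,0,0,0,50],[0,0,0,0,60],[0,0,0,0,70],[0,0,0,0,80],[0,0,0,0,90],[0,0,0,0,100],[0,0,0,0,110],[0,0,0,0,110]]]'
python3 - <<'E'
from h import *
s=readout.sense();print(s['wrist_force'],s['torque'],s['joints'].round(3),np.degrees(np.arctan2(*s['eef_rot'][[1,0],1])))
E
```

```text
time: 11.4
ee_pos: [0.5994, -0.1018, 0.0338]
eef_rot: [[0.002, 0.965, 0.264], [0.008, 0.264, -0.965], [-1.0, 0.004, -0.007]]
wrist_force: [3.9, 3.5, -3.5]
finger_gap: 0.0273
[ 3.88869864  3.47155223 -3.4875258 ] [ 0.72339852 -0.81138214 -0.0904042 ] [-0.359  0.319  1.757  0.009  1.065 -0.63 ] 15.279517227722637
```

Torque is still about the 0.08 N m friction level. Continuing.

```bash
cat > q.py <<'E'
from h import *
s=readout.sense();print(s['wrist_force'].round(1),s['torque'].round(3),s['joints'].round(3)[5],'az',np.degrees(np.arctan2(*s['eef_rot'][[1,0],1])).round(2),s['tau'][5].round(3))
E
python3 -m inch '[[[0,0,0,0,10],[0,0,0,0,20],[0,0,0,0,30],[0,0,0,0,40],[0,0,0,0,50],[0,0,0,0,50]]]'; python3 q.py
python3 -m inch '[[[0,0,0,0,8],[0,0,0,0,16],[0,0,0,0,16]]]'; python3 q.py
```

```text
time: 12.15
ee_pos: [0.6002, -0.1019, 0.0336]
eef_rot: [[0.004, 0.823, -0.567], [0.007, -0.567, -0.823], [-1.0, -0.001, -0.009]]
wrist_force: [4.4, 0.4, -2.8]
finger_gap: 0.0271
[ 4.4  0.4 -2.8] [ 0.059 -0.969 -0.072] 0.24 az -34.58 0.273
time: 12.52
ee_pos: [0.6005, -0.102, 0.0336]
eef_rot: [[0.005, 0.638, -0.77], [0.007, -0.77, -0.638], [-1.0, -0.002, -0.008]]
wrist_force: [3.1, -0.1, -2.6]
finger_gap: 0.0275
[ 3.1 -0.1 -2.6] [-0.054 -0.596 -0.009] 0.515 az -50.33 0.23
```

```bash
python3 -m inch '[[[0,0,0,0,8],[0,0,0,0,16],[0,0,0,0,16]]]'; python3 q.py
python3 -m inch '[[[0,0,0,0,8],[0,0,0,0,16],[0,0,0,0,16]]]'; python3 q.py
```

```text
time: 12.9
ee_pos: [0.5993, -0.1029, 0.0335]
eef_rot: [[0.002, 0.408, -0.913], [0.005, -0.913, -0.408], [-1.0, -0.004, -0.004]]
wrist_force: [-3.3, -3.0, 2.2]
finger_gap: 0.0289
[-3.3 -3.   2.2] [-0.828  0.651  0.573] 0.789 az -65.93 0.801
time: 13.28
ee_pos: [0.5951, -0.1037, 0.0331]
eef_rot: [[-0.009, 0.146, -0.989], [0.004, -0.989, -0.146], [-1.0, -0.006, 0.008]]
wrist_force: [-13.3, -3.4, 7.7]
finger_gap: 0.0324
[-13.3  -3.4   7.7] [-0.698  2.493  0.58 ] 1.063 az -81.59 0.731
```

Torque jumped to 0.57 N m and the gap widened by an amount that matches the pads twisting over a stationary knob. The hard stop is probably at about 3.2 rad. I'll open, realign by -20°, and regrasp to confirm with a fresh twist.

```bash
python3 -m inch '[[[60,0,0,0,0],[60,0,0,0,0],[60,0,0,0,-10],[60,0,0,0,-20],[60,0,0,0,-20]]]'; python3 q.py
python3 - <<'E'
from h import *
s=readout.sense();P,R=s['ee_pos'],s['eef_rot'];print('knob shift',R.T@(np.array([.599,-.1025,.034])-P)*100)
a=cams.camera('wrist');cv2.imwrite('pics/w6.png',a[90:290,200:520])
E
```

```text
time: 13.9
ee_pos: [0.5954, -0.1035, 0.0331]
eef_rot: [[-0.008, 0.475, -0.88], [0.005, -0.88, -0.475], [-1.0, -0.008, 0.005]]
wrist_force: [0.1, 0.7, 0.2]
finger_gap: 0.0565
[0.1 0.7 0.2] [-0.04  -0.044  0.051] 0.715 az -61.64 -0.368
knob shift [-0.09145769  0.08470405 -0.36679936]
```

View pics/w6.png

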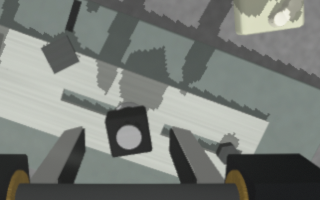

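The knob appears about 10° counter-clockwise of the tool (bottom edge (115,158)–(152,151)), so it stopped near azimuth -52°, about 3.1 rad. I'll regrasp aligned and test-tighten.

```bash
python3 -m inch '[[[60,-0.1,0.1,-0.37,-9],[60,-0.1,0.1,-0.37,-9],[60,-0.1,0.1,-0.37,-9],[0,-0.1,0.1,-0.37,-9],[0,-0.1,0.1,-0.37,-9],[0,-0.1,0.1,-0.37,-9],[0,-0.1,0.1,-0.37,-9]]]'; python3 q.py
python3 -m inch '[[[0,0,0,0,3],[0,0,0,0,6],[0,0,0,0,6]]]'; python3 q.py
python3 -m inch '[[[0,0,0,0,5],[0,0,0,0,10],[0,0,0,0,10]]]'; python3 q.py
```

```text
time: 14.82
ee_pos: [0.5991, -0.1028, 0.0341]
eef_rot: [[-0.008, 0.606, -0.796], [0.004, -0.796, -0.606], [-1.0, -0.009, 0.004]]
wrist_force: [1.0, -0.5, -0.8]
finger_gap: 0.0273
[ 1.  -0.5 -0.8] [-0.122 -0.043  0.031] 0.563 az -52.72 0.027
time: 15.2
ee_pos: [0.5986, -0.1032, 0.0341]
eef_rot: [[-0.01, 0.521, -0.853], [0.003, -0.853, -0.521], [-1.0, -0.008, 0.006]]
wrist_force: [-1.9, -1.8, 1.6]
finger_gap: 0.0273
[-1.9 -1.8  1.6] [-0.4    0.517  0.562] 0.666 az -58.6 0.664
time: 15.58
ee_pos: [0.5984, -0.1033, 0.0341]
eef_rot: [[-0.01, 0.368, -0.93], [0.003, -0.93, -0.368], [-1.0, -0.006, 0.009]]
wrist_force: [-2.5, -2.4, 0.8]
finger_gap: 0.0294
[-2.5 -2.4  0.8] [-0.242  0.277  0.814] 0.838 az -68.42 0.978
```

Torque rises to 0.81 N m and the pads again start to slip over a stationary knob, which confirms the hard stop. I'll release, lift clear and inspect.

```bash
python3 -m inch '[[[60,0,0,0,0],[60,0,0,0,0],[60,0,0,0,0],[60,-3,0,0,0],[60,-8,0,0,-5],[60,-12,0,0,-10],[60,-12,0,0,-14],[60,-12,0,0,-14],[60,-12,0,0,-14]]]'
python3 - <<'E'
from h import *
s=readout.sense();R=s['eef_rot'];print('az',np.degrees(np.arctan2(R[1,1],R[0,1])))
p=cams.camera_params('wrist');a=cams.camera('wrist');np.save('w7.npy',p,allow_pickle=True);cv2.imwrite('pics/w7.png',a)
g=lambda x:(255*(x/255.)**.6).astype('uint8')
cv2.imwrite('pics/c7.png',cv2.resize(g(a[110:240,240:400]),None,fx=4.5,fy=4.5,interpolation=cv2.INTER_CUBIC))
E
```

```text
time: 16.7
ee_pos: [0.5991, -0.1034, 0.1532]
eef_rot: [[-0.012, 0.581, -0.814], [0.003, -0.814, -0.581], [-1.0, -0.01, 0.008]]
wrist_force: [-0.5, 0.3, 0.0]
finger_gap: 0.0564
az -54.48639276664919
```

View pics/c7.png

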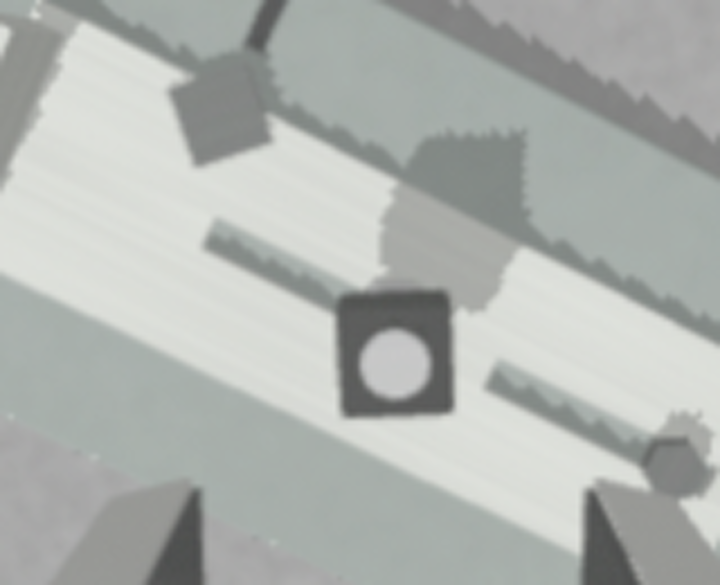

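The knob rests near azimuth -51° (bottom edge (343,417)–(453,410)), the same as after the first tightening. The diamond's corners are (168,90), (200,166) and (270,140), and the mark runs towards (256,48). Final pointer check from this view, plus a check of the bystanders in the top view.

Run:
```python
from h import *
p=np.load('w7.npy',allow_pickle=True).item()
c=lambda q:np.array(q,float)/4.5+[240,110]-.39
t=onz('w',c([[168,90],[270,140],[200,166]]),.02,p);ctr=t[:2].mean(0)
y=np.array([-.1448,.98946,0]);x=np.array([y[1],.1448,0]);tip=ctr+x*.0155
a=cv2.imread('pics/w7.png');gr=cv2.cvtColor(a,6)
m=(gr[70:130,280:320]<60).astype('uint8')
n,l,st,ce=cv2.connectedComponentsWithStats(m)
for i in range(1,n):
  if st[i,4]>30:
    q=ce[i]+[280,70];w=onz('w',[q],.012,p)[0];print('blob',q,st[i].tolist(),'mark-tip mm y',1e3*(w-tip)@y,'x',1e3*(w-tip)@x)
print('diamond diag',np.linalg.norm(t[1]-t[0]),tip)
b=cams.camera('top');cv2.imwrite('pics/t7.png',b)
o=cv2.imread('pics/top0.png')
for nm,(x0,y0,x1,y1) in dict(jar=(242,125,280,168),model=(348,112,392,160),cup=(452,128,508,180)).items():
  A,B=[cv2.cvtColor(i,6).astype('float32') for i in(o,b)]
  print(nm,cv2.minMaxLoc(cv2.matchTemplate(B[y0-15:y1+15,x0-15:x1+15],A[y0:y1,x0:x1],cv2.TM_CCOEFF_NORMED))[1::2])
```

```text
blob [300.11428571 111.24285714] [15, 32, 11, 19, 70] mark-tip mm y 0.4611061083130719 x 15.072356094539998
diamond diag 0.029191029758219775 [ 0.63408382 -0.02956135  0.02      ]
jar (0.6730573773384094, (15, 15))
model (0.5372124314308167, (30, 30))
cup (0.8738897442817688, (15, 15))
```

The tip is 0.46 mm from the mark, and the jar and cup haven't moved. The top view of the model is occluded, so I'll check it in the side view and then hand in.

Run:
```python
from h import *
from bench import manip
A=cv2.imread('pics/side0.png');B=cams.camera('side')
print(cv2.minMaxLoc(cv2.matchTemplate(B[165:230,240:310],A[182:212,257:293],cv2.TM_CCOEFF_NORMED))[1::2],'expect (17,17)')
s=readout.sense();print(s['time'],s['wrist_force'])
print(manip.sign_off())
```

```text
(0.8030635118484497, (19, 17)) expect (17,17)
16.85 [-0.27771102  0.62122086  0.04407602]
the job is handed in; nothing more can be done
None
```

I slid the stop onto the black line, tightened the knob until it turned no further, lifted the gripper clear and handed the job in at 16.9 s. The sign-off gives no verdict.

**Pointer:** The last wrist picture, taken after tightening, puts the tip about 0.5 mm from the line's middle; the limit is 3 mm.

**Knob:** It turned about 3.1 rad in one grasp, then the torque jumped and the pads slipped round it. I regrasped it and twisted again. The torque reached 0.8 N m and the knob came to rest at the same angle. This points to the hard stop, but I could not measure the clamp force itself.

**Jar and cup:** They matched their starting positions in the top view.

**Plaster model:** The top-view match was unreliable, with a low score, probably because the arm or its shadow was in the way. The side view shows it in place to within 2 pixels, a few millimetres. The gripper never went near it.

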